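# Slide the clipboard out over the bench edge for pick-up

## Robot

A 7-joint arm with a two-finger parallel gripper is mounted at the origin on a cart in front of the work surface, level with it; the furniture and walls round the work are solid. World frame = base frame: x ahead of the robot, y to its left, z up, the work surface at z = 0. Lengths are in m, angles in rad, forces in N, time in s.
With the tool pointing down it reaches from about 0.35 to 0.9 m from the base axis. Payload 8.1 kg.
Tool frame: the origin (TCP) lies at the centre of the arm's flange, where the gripper is bolted on; the fingertips stand 178 mm ahead of it and the grasp point (between the pads) lies 159 mm ahead of it; x points along the fingers, z is the direction in which the jaws open and shut, and the axes are right-handed (so a half turn about x gives the same grasp; the last joint's range is limited). The gripper opens to 92 mm and grips with 3 to 60 N. Pads are 19 mm wide; open, the fingers measure 130 mm over their backs; the gripper's body (75 mm by 190 mm) begins 47 mm behind the grasp point.
Start: joints at [1.042, 0.434, 0.025, 1.573, -0.012, 1.134, -0.075], TCP at [0.258, -0.569, 0.405] pointing down, gripper open.
Joint ranges: [-2.62, 2.62], [-0.44, 2.09], [-1.27, 1.32], [0.08, 2.57], [-1.32, 4.46], [0.12, 2], [-2.74, 2.74]. Speed limits (rad/s): [2.22, 2.22, 3.01, 3.01, 3.14, 3.14, 3.14].

## Interface

Orientations are given as a rotation vector (axis times angle).
In Python, from cell import arm, get_image, search_frame, pinpoint gives the robot as it stands.
- The arm moves only by the tool arm_command, never from a script. Its argument "motion" is a list of rows, each a list of 7 numbers: the finger opening in mm, from 0 to 91.8, then the shift along the tool's x, y, z in mm, then the turn, a rotation vector about the tool's x, y, z in degrees. In form: [[fingers, x, y, z, ax, ay, az], ...]. A call has 1 to 5 rows; each row shifts and turns the commanded pose from where the row before left it, along the tool's axes as they then stand; what a row does not reach is not made up. A row lasts 1/8 s, in which the tool goes at most 62.5 mm and 10.7 degrees, less where a joint would pass 70% of its speed; a pose out of reach is approached as far as the arm can. A call with a gripper value outside its range is refused whole. The fingers move at their own pace and stop on an object; "newtons" is the grip in N (left out, the last holds). Time passes only in rows, so rows that do not move let the fingers close. It gives the time, the measured TCP pose, the force and the opening at its end, in the units of the state.
- arm.observe(): the state, without advancing time (a new reading comes with each control period).
- get_image(name): name is "scene" or "side" or "wrist"; returns a dict with "frame" (384x512x3 uint8, red, green, blue), "range_z" (384x512 float32, m along the optical axis (not along the pixel's ray), 0 where there is no reading), "K" (3x3 intrinsics, pixels), "origin" and "rotation" of the camera in the world; the wrist camera has in their place "tool_from_camera" (4x4, takes a point from camera to tool coordinates, whose origin is the TCP and whose axes are the tool frame's). Camera axes: x right, y down, z forward; pixel columns grow to the right and rows downward; lengths in m; the calibration is good to about 2 mm. The wrist camera is an equidistant fisheye: a pixel r from the principal point sees the ray r / f radians off the axis. A picture is of the moment at which its call begins: read the wrist's pose just before it.
- arm.sign_off(): hands the job in, once; it reports no verdict.
Trained networks look in the newest picture that a camera, given by its name, has taken for a name from the list of things; names that differ only in an ending like _2 or _b are one class to them, and where a whole thing is asked for, a point or a joint stands for the part that bears it (a point fixed in the world has none). Each returns a list of dicts, best first, with "p" (0 to 1); they miss things now and then, are a little off and sometimes report something else, mostly with a low value. They report only what shows in the picture. A call takes as long as a camera call. They do not tell look-alikes from the thing itself.
- search_frame(camera, target): "point" ([x, y, z] in m, in world coordinates, good to about 4 mm: the middle of the surface that is visible of it).
- pinpoint(camera, target): "point" ([x, y, z] in m, in world coordinates, good to about 4 mm: a listed point, or the origin of a listed thing).
The state is a dict: "clock": time; "joints": joint angles; "dq": joint speeds; "joint_efforts": joint torques, N m; "position": TCP position; "ee_rot": TCP orientation; "force": force on the tool from outside, world axes, zero at the start; "ft_torque": the same for the moment, N m; "width": opening from 0.0 (shut) to 1.0 (fully open).
Only numpy, scipy, OpenCV 4.12 (cv2) and the standard library are available. Lean on these libraries where they do the work, as an engineer would, in place of code of your own. Each camera call takes 0.05 s, during which the arm holds its last target. There are 200 camera calls.

## Task

Slide the clipboard over the worktop toward its front edge (the edge nearest the robot) until about 5 cm of the clipless end sticks out past the edge, with the board square to that edge, so that a gloved hand can take it from there. Push or drag it with the fingertips and keep it flat on the worktop, without lifting it. Let the timer ride along on it untouched, and leave everything else on the worktop where it is.

Things in the scene. Friction and masses are not known exactly. Their poses are not given: they have to be found in the camera images.
- clipboard: Clipboard with white sheet, lying flat, 215 mm (own x) by 155 mm (own y), board 3 mm thick, 0.15 to 0.31 kg. Origin: centre of its underside; own +x points to the clip end, away from the robot. The rigid clip spans x +71 to +89, y -35 to +35 mm, solid to 8 mm above the worktop (looks higher, to 16). Behind it, x +89 to +108 mm, the board is bare.
- clipboard_front (a point): Middle of the short end of the clipboard without the clip (own x = -107.5 mm, mid-thickness): the end that must stick out past the worktop edge.
- clip_back (a point): Middle of the back face of the clip, at the height of the board's top face (own x = +89 mm, y = 0). The face is upright and rises 5 mm above the board. A fingertip brought down just behind it, a little above the bare board, can push on it toward the worktop edge; on the clip's side faces it can swing the board round.
- bench_timer: Grey-white digital timer with three keys, 62 x 66 x 20 mm, mass about 0.055 kg, lying loose on the sheet, its middle on the half of the board away from the clip, at least 30 mm clear of the clip. Origin at the centre of its underside.
- worktop: Fixed dark blue worktop, top at z = 0, standing turned in the room: own +x points away from the robot at right angles to its front edge, own y along the edge. Origin 316 mm behind the front edge (the edge is own x = -316 mm) and 32 mm below the top face. Nothing lies under the board beyond the edge. A tall instrument stands at the back, over 350 mm from the edge.
- sample_bottle: Open white wide-mouth bottle with a purple band, 70 mm across, 148 mm tall, standing. Bystander. Origin at the centre of its underside.
- bottle_cap: White screw cap, 63 mm across, 31 mm tall. Bystander. Origin at the centre of its underside.
- cell_a: Clear square sample cell, 28 x 28 x 66 mm, standing. Bystander. Origin at the centre of its underside.
- cell_b: Clear square sample cell, 28 x 28 x 66 mm, standing. Bystander. Origin at the centre of its underside.
- snips: Small snips with red handles, 125 x 46 x 12 mm, lying flat. Bystander. Origin at the centre of its underside.
- lab_marker: White marker pen with red cap, 17 x 135 x 16 mm, lying. Bystander. Origin at the centre of its underside.
Things that resemble listed ones, but are neither listed nor needed, are in the scene too. What is shaped like the bench_timer but black or blue is not meant.

How it is judged:
By the outcome, as a careful person would: the job done as asked, in the order asked, and still so for the second after the job is handed in, with the robot touching nothing.
It also fails if it takes over 54 s, if anything falls off the work surface, if the arm or the gripper's body presses on something with over 40 N, if the wrist force passes 120 N, or if a joint passes its speed limit or range.

## Working session

There is one attempt and no reset: what is moved stays moved. The work goes in short steps, Python scripts to look and compute and a tool call to move; the robot and the scene stay as the last step left them, time stands still between calls to the robot, and variables do not carry over. Pictures are saved under pics/ and viewed, about 8 in all and at most 12, crops included, and the job is handed in when it is done.

Besides the shell and the picture viewer there is one more tool, called as a command line: name --pt "numbers of a row" for each row, then --argument value for the rest. arm_command: Moves the arm, as the interface text tells. Its arguments: {"type":"object","properties":{"motion":{"type":"array"},"newtons":{"type":"number"}},"required":["motion"]}

```bash
mkdir -p pics; ls
cat > h.py <<'E'
import numpy as np, cv2
from scipy.spatial.transform import Rotation as R
from cell import arm, get_image, search_frame, pinpoint
def save(n,f): cv2.imwrite('pics/'+n, f[:,:,::-1])
def proj(im,p):
    c=np.array(im['rotation']).T@(np.array(p)-im['origin']); u=np.array(im['K'])@c; return u[:2]/u[2]
def cloud(im):
    z=im['range_z']; K=np.array(im['K']); v,u=np.mgrid[:z.shape[0],:z.shape[1]]
    c=np.stack([(u-K[0,2])/K[0,0]*z,(v-K[1,2])/K[1,1]*z,z],-1)
    return c@np.array(im['rotation']).T+im['origin']
E
python3 - <<'E'
from h import *
s=arm.observe(); print(s)
for n in('scene','side'):
    im=get_image(n); print(n,im['origin'],np.round(im['rotation'],2).tolist()); save(n+'0.png',im['frame'])
    np.savez(n+'0.npz',**im)
    for t in['clipboard','clipboard_front','clip_back','bench_timer','worktop','sample_bottle','bottle_cap','cell_a','snips','lab_marker']:
        for r in pinpoint(n,t)[:3]: print(t,np.round(r['point'],3),round(r['p'],2),proj(im,r['point']).astype(int))
a=cv2.imread('pics/scene0.png');b=cv2.imread('pics/side0.png');cv2.imwrite('pics/both.png',cv2.resize(np.vstack([a,b]),(512,768))[:,:])
E
```

```text
pics
{'clock': 0.0, 'joints': array([ 1.04237655,  0.43520939,  0.02496264,  1.57408951, -0.01160271,
        1.13397962, -0.07511224]), 'dq': array([ 0.00128456, -0.00141284, -0.00027676,  0.00012738,  0.00056262,
        0.00016922, -0.00026035]), 'joint_efforts': array([ 6.04564520e-04, -6.67866755e+01,  9.85356309e-01, -3.14453602e+01,
       -6.04932639e-02,  4.28958668e-02,  2.07225748e-04]), 'position': array([ 0.25804919, -0.56899044,  0.403956  ]), 'ee_rot': array([ 0.89090339,  1.38244014, -0.88972079]), 'force': array([-0.33620249,  0.37098842,  0.11272727]), 'ft_torque': array([0.01430447, 0.01991566, 0.02757659]), 'width': 1.0005599942024115}
scene [-0.18570115  0.4185854   0.80645086] [-1.18, 2.32, -1.0]Traceback (most recent call last):
  File "<stdin>", line 7, in <module>
  File "h.py", line 6, in proj
    c=np.array(im['rotation']).T@(np.array(p)-im['origin']); u=np.array(im['K'])@c; return u[:2]/u[2]
                                                               ~~~~~~~~~~~~~~~~~^~
ValueError: matmul: Input operand 1 does not have enough dimensions (has 0, gufunc core with signature (n?,k),(k,m?)->(n?,m?) requires 1)
```

Rotation is a rotation vector.

```bash
sed -i "s/np.array(im\['rotation'\])/R.from_rotvec(im['rotation']).as_matrix()/" h.py
python3 - <<'E'
from h import *
s=arm.observe(); print(R.from_rotvec(s['ee_rot']).as_matrix().round(3))
for n in('scene','side'):
    im=get_image(n); print(n,im['origin']); save(n+'0.png',im['frame'])
    np.savez(n+'0.npz',**im)
    for t in['clipboard','clipboard_front','clip_back','bench_timer','worktop','sample_bottle','bottle_cap','cell_a','snips','lab_marker']:
        for r in pinpoint(n,t)[:3]: print(t,np.round(r['point'],3),round(r['p'],2),proj(im,r['point']).astype(int))
E
```

```text
[[-0.001  0.911  0.413]
 [ 0.001  0.413 -0.911]
 [-1.    -0.    -0.001]]
scene [-0.18570115  0.4185854   0.80645086]
clipboard [ 0.488 -0.113  0.001] 0.97 [263 181]
clipboard_front [ 0.392 -0.064  0.006] 0.82 [269 204]
clip_back [ 0.572 -0.157  0.003] 0.72 [258 161]
bench_timer [ 0.659 -0.43   0.002] 0.8 [302 122]
bench_timer [0.643 0.245 0.   ] 0.72 [135 200]
bench_timer [ 0.482 -0.118  0.004] 0.7 [265 180]
worktop [ 0.582 -0.271 -0.031] 0.82 [282 155]
sample_bottle [ 0.431 -0.338 -0.001] 0.93 [327 164]
cell_a [ 0.301 -0.287 -0.002] 0.55 [345 193]
cell_a [ 0.536  0.226 -0.001] 0.51 [157 220]
snips [0.449 0.28  0.   ] 0.67 [153 249]
lab_marker [0.641 0.242 0.002] 0.75 [137 200]
side [0.93568158 0.16293925 0.89616668]
clipboard [ 0.496 -0.119  0.002] 0.96 [231 200]
clipboard [ 0.536  0.222 -0.001] 0.61 [341 269]
clipboard_front [ 0.394 -0.061 -0.002] 0.86 [266 182]
clip_back [ 0.574 -0.151  0.002] 0.97 [206 217]
bench_timer [0.488 0.119 0.006] 0.92 [312 235]
bench_timer [ 0.661 -0.433  0.002] 0.92 [102 199]
bench_timer [ 0.483 -0.119  0.005] 0.65 [233 196]
worktop [ 0.58  -0.271 -0.034] 0.76 [170 207]
sample_bottle [ 0.435 -0.337  0.002] 0.67 [177 154]
sample_bottle [ 0.483 -0.119  0.004] 0.21 [233 196]
bottle_cap [ 0.278 -0.442 -0.001] 0.78 [177 108]
cell_a [0.534 0.222 0.   ] 0.7 [342 268]
cell_a [ 0.302 -0.287 -0.002] 0.68 [215 131]
snips [0.451 0.285 0.002] 0.89 [377 251]
lab_marker [ 0.641  0.243 -0.005] 0.66 [333 310]
lab_marker [ 0.276 -0.447 -0.001] 0.2 [176 107]
```

View pics/scene0.png

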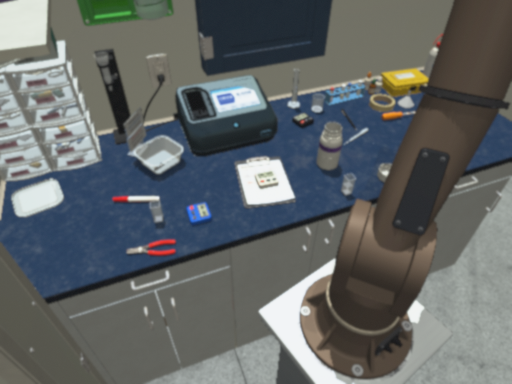

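View pics/side0.png

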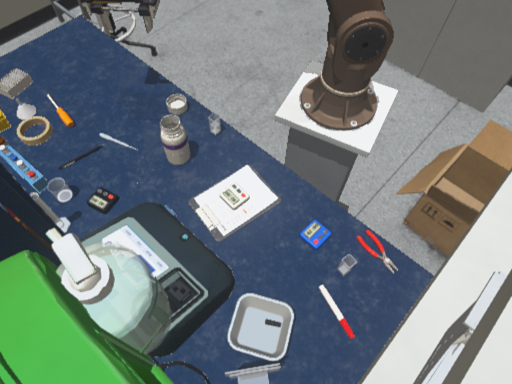

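The clipboard with the grey-white timer is at scene (265,180) and side (233,197). The look-alikes are the black timer at scene (302,120) and the blue one at scene (199,213). The instrument stands just behind the clip. Next I'll measure the edge, the board pose and the instrument's front.

Run:
```python
from h import *
C=[]
for n in('scene','side'):
    im=dict(np.load(n+'0.npz')); P=cloud(im); z=im['range_z']; 
    hsv=cv2.cvtColor(im['frame'],cv2.COLOR_RGB2HSV)
    ok=(z>0)
    # worktop points & front edge
    top=ok&(abs(P[...,2])<.008)&(P[...,0]>0.0)
    Q=P[top][:,:2]
    # edge: for guess normal angle a, rotate & take min u per v-bin
    a=np.deg2rad(-27)
    for _ in range(4):
        u=Q@[np.cos(a),np.sin(a)]; v=Q@[-np.sin(a),np.cos(a)]
        b=np.arange(-.25,.5,.02); vs=[];us=[]
        for k in b:
            m=(v>k)&(v<k+.02)
            if m.sum()>20: vs.append(k+.01); us.append(np.percentile(u[m],.5))
        vs=np.array(vs);us=np.array(us)
        m=abs(us-np.median(us))<.03
        c=np.polyfit(vs[m],us[m],1); r=us-np.polyval(c,vs); m&=abs(r)<.006; c=np.polyfit(vs[m],us[m],1)
        a-= np.arctan(c[0])
    print(n,'edge normal deg',np.rad2deg(a),'u edge',c[1],'n',m.sum(),'resid',r[m].std())
    # board sheet: white pixels near
    w=ok&(abs(P[...,2]-.003)<.012)&(hsv[...,1]<50)&(hsv[...,2]>110)&(np.hypot(P[...,0]-.49,P[...,1]+.115)<.14)
    k,l,st,ce=cv2.connectedComponentsWithStats(w.astype(np.uint8)); i=1+st[1:,4].argmax()
    pts=P[l==i][:,:2].astype(np.float32)
    rc=cv2.minAreaRect(pts*1000); print('sheet',rc, 'axis deg')
    u=P[...,0]*np.cos(a)+P[...,1]*np.sin(a); v=-P[...,0]*np.sin(a)+P[...,1]*np.cos(a)
    # instrument nearest u
    bc=np.array([.489,-.117]); bv=-bc[0]*np.sin(a)+bc[1]*np.cos(a)
    for hz in((.02,.06),(.06,.15),(.15,.4)):
        m=ok&(P[...,2]>hz[0])&(P[...,2]<hz[1])&(abs(v-bv)<.1)&(u>c[1]+.3); 
        if m.any(): print('instr u-edge',hz,np.percentile(u[m],1)-c[1],m.sum(), P[m][:,2].max())
    for t,p in dict(c=(.490,-.116),front=(.393,-.0625),clip=(.573,-.154)).items(): print(t,'u-edge',p[0]*np.cos(a)+p[1]*np.sin(a)-c[1],'v',-p[0]*np.sin(a)+p[1]*np.cos(a))
im=dict(np.load('side0.npz')); f=im['frame'][120:280,150:330]; save('crop.png',cv2.resize(f,None,fx=4,fy=4,interpolation=cv2.INTER_CUBIC))
```

```text
scene edge normal deg -15.028260087883309 u edge 0.31291436030974507 n 24 resid 0.0010326716925216446
sheet ((499.52874755859375, -119.24959564208984), (159.61634826660156, 233.66802978515625), 64.48369598388672) axis deg
instr u-edge (0.02, 0.06) 0.3436090782390364 467 0.059845992958145855
instr u-edge (0.06, 0.15) 0.34935247208529474 3720 0.14998828628358085
instr u-edge (0.15, 0.4) 0.5563467471691098 4197 0.3999829927957924
c u-edge 0.19040495560816173 v 0.015022191049586825
front u-edge 0.08285023868235597 v 0.04154072922592279
clip u-edge 0.2804194205187349 v -0.00015661347722598085
side edge normal deg -15.083955650370962 u edge 0.31745257366709656 n 20 resid 0.0007925967407057069
sheet ((490.89617919921875, -113.13902282714844), (160.38539123535156, 215.2791748046875), 64.85414123535156) axis deg
instr u-edge (0.02, 0.06) 0.34147852385739264 48 0.05995326489217356
instr u-edge (0.06, 0.15) 0.3480584647760062 4687 0.14323626570256043
instr u-edge (0.15, 0.4) 0.557787984186392 196 0.3999718067364753
c u-edge 0.1858519018189645 v 0.01551144595777433
front u-edge 0.07827145781217648 v 0.04192542080637177
clip u-edge 0.2758810790737444 v 0.0004201490344670211
```

View pics/crop.png

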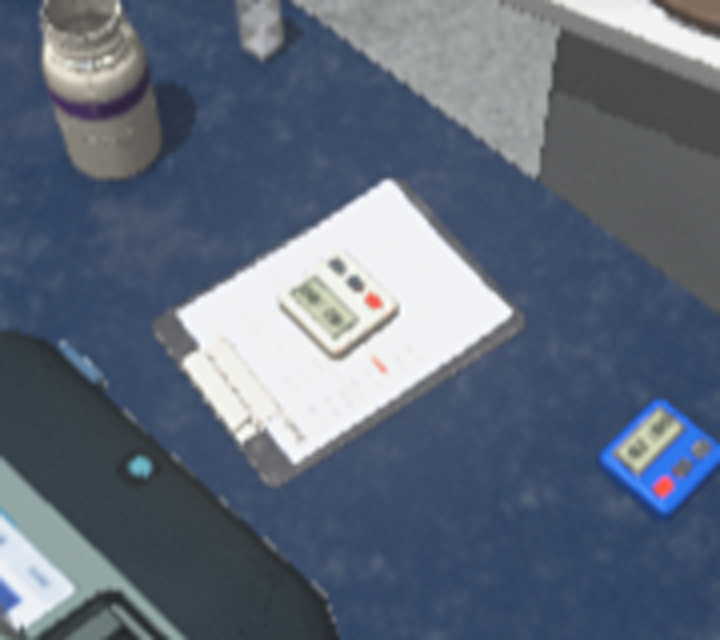

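The crop confirms the grey-white timer on the clipboard, with the clip facing the instrument and about 6 cm free between them. The edge normal is -15.05° and the board's yaw is about -26.3°, so it needs about +11° of turn and about -130 mm across the edge.

Plan: place both fingertips (narrow opening) flat against the clip's back face. I'll tilt the tool 20° so the gripper body stays clear of the instrument, then push while turning.

```bash
cat >> h.py <<'E'
from scipy.linalg import logm, expm
A=np.deg2rad(-15.05); UE=.3155
N=np.array([np.cos(A),np.sin(A)]); V=np.array([-np.sin(A),np.cos(A)])
def uv(p): p=np.array(p)[:2]; return np.array([p@N-UE,p@V])
def pose(F,yaw,tilt):   # F: lowest front edge of the fingertips, midway between fingers
    y,t=np.deg2rad([yaw,tilt]); b=np.array([np.cos(y),np.sin(y),0]); k=np.array([0,0,1.])
    x=np.sin(t)*b-np.cos(t)*k; Y=np.cos(t)*b+np.sin(t)*k
    T=np.eye(4); T[:3,:3]=np.c_[x,Y,np.cross(x,Y)]; T[:3,3]=np.array(F)+.0095*Y-.178*x; return T
def now():
    s=arm.observe(); T=np.eye(4); T[:3,:3]=R.from_rotvec(s['ee_rot']).as_matrix(); T[:3,3]=s['position']; return T
def tip(): 
    T=now(); return T[:3,3]+.178*T[:3,0]-.0095*T[:3,1]
def rows(T0,T1,n):
    D=expm(np.real(logm(np.linalg.inv(T0)@T1))/n)
    print(n,'rows',np.round(D[:3,3]*1000,1),np.round(R.from_matrix(D[:3,:3]).as_rotvec(degrees=True),2))
E
python3 - <<'E'
from h import *
print(uv((.571,-.155)))
b=np.array([np.cos(np.deg2rad(-26.3)),np.sin(np.deg2rad(-26.3))])
xy=np.array([.571,-.155])+.009*b
T1=pose([*xy,.16],-26.3,0); T2=pose([*xy,.1],-26.3,20);T3=pose([*xy,.006],-26.3,20)
rows(now(),T1,10); rows(T1,T2,3); rows(T2,T3,4)
E
```

```text
[ 0.27616206 -0.00141651]
10 rows [  6.7  35.2 -41. ] [5.07 0.   0.  ]
3 rows [ 20.1 -23.1   0. ] [0.   0.   6.67]
4 rows [22.1 -8.   0. ] [ 0. -0. -0.]
```

arm_command --pt "26 6 35 -41 5.07 0 0" --pt "26 6 35 -41 5.07 0 0" --pt "26 6 35 -41 5.07 0 0" --pt "26 6 35 -41 5.07 0 0" --pt "26 6 35 -41 5.07 0 0"

```text
clock: 1.82
position: [0.3768, -0.3278, 0.3749]
ee_rot: [1.224, 1.199, -1.224]
force: [1.2, -0.1, -0.4]
width: 0.504
```

arm_command --pt "26 6 35 -41 5.07 0 0" --pt "26 6 35 -41 5.07 0 0" --pt "26 6 35 -41 5.07 0 0" --pt "26 6 35 -41 5.07 0 0" --pt "26 6 35 -41 5.07 0 0"

```text
clock: 2.45
position: [0.5872, -0.1618, 0.3447]
ee_rot: [1.541, 0.954, -1.54]
force: [0.6, -1.0, 0.6]
width: 0.282
```

arm_command --pt "26 20 -23 0 0 0 6.67" --pt "26 20 -23 0 0 0 6.67" --pt "26 20 -23 0 0 0 6.67" --pt "26 0 0 0 0 0 0"

```text
clock: 2.95
position: [0.5286, -0.1347, 0.2757]
ee_rot: [1.603, 0.649, -1.293]
force: [-1.7, -0.1, -0.5]
width: 0.286
```

Run:
```python
from h import *
T=now(); s=arm.observe(); print(s['clock'],s['joints'].round(2),tip(),uv(tip()),T.round(3).tolist(),s['width']*91.8)
im=get_image('wrist'); save('w1.png',im['frame'])
for t in('clip_back','clipboard_front','clipboard'):
    for r in pinpoint('wrist',t)[:2]: print(t,np.round(r['point'],4),round(r['p'],2))
```

```text
2.95 [ 0.02  0.38  0.12  2.08  0.19  0.36 -2.08] [ 0.57425458 -0.157633    0.10495295] [ 0.27998869 -0.00311411] [[0.301, 0.845, -0.441, 0.529], [-0.151, -0.415, -0.897, -0.135], [-0.941, 0.337, 0.002, 0.276], [0.0, 0.0, 0.0, 1.0]] 26.225427040189516
clip_back [ 0.5714 -0.1558  0.0008] 0.86
```

View pics/w1.png

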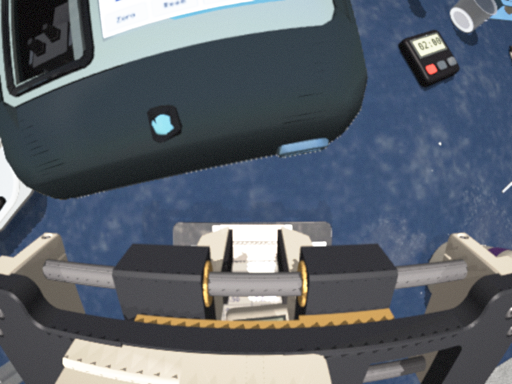

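The wrist view shows the bare strip of the clipboard at (175–330, 223–245), centred under the fingers, with the instrument behind it. The clip_back estimate agrees with the earlier one. Next I descend behind the clip in two stages.

Run:
```python
from h import *
b=np.array([np.cos(np.deg2rad(-26.3)),np.sin(np.deg2rad(-26.3))]); xy=np.array([.5714,-.1558])+.009*b
T2=pose([*xy,.045],-26.3,18); T3=pose([*xy,.0055],-26.3,18)
rows(now(),T2,3); rows(T2,T3,2); print(uv(xy))
```

```text
3 rows [20.1 -4.9  0. ] [-0.02 -0.   -0.69]
2 rows [18.8 -6.1 -0. ] [ 0. -0.  0.]
[ 0.28558314 -0.00384101]
```

arm_command --pt "26 20 -5 0 0 0 -0.7" --pt "26 20 -5 0 0 0 -0.7" --pt "26 20 -5 0 0 0 -0.7" --pt "26 0 0 0 0 0 0"

```text
clock: 3.65
position: [0.5368, -0.1393, 0.2154]
ee_rot: [1.602, 0.677, -1.319]
force: [0.3, 0.5, 0.7]
width: 0.283
```

Run:
```python
from h import *
b=np.array([np.cos(np.deg2rad(-26.3)),np.sin(np.deg2rad(-26.3))]); xy=np.array([.5714,-.1558])+.009*b
T3=pose([*xy,.0055],-26.3,18); s=arm.observe()
print(s['joints'].round(2),tip(),s['force']); rows(now(),T3,3)
T4=pose([*xy,.0055],-26.3,12); rows(now(),T4,3)
```

```text
[ 0.04  0.5   0.11  2.09  0.19  0.26 -2.08] [ 0.57747997 -0.15960754  0.04307991] [0.31339498 0.45546469 0.67036219]
3 rows [12.1 -3.4 -0.2] [-0.02  0.02  0.06]
3 rows [12.6  3.2 -0.2] [-0.02  0.02 -1.94]
```

arm_command --pt "26 12.2 -1.2 0 0 0 -0.7" --pt "26 12.2 -1.2 0 0 0 -0.7" --pt "26 12.2 -1.2 0 0 0 -0.7" --pt "26 0 0 0 0 0 0"

```text
clock: 4.15
position: [0.5425, -0.1419, 0.1787]
ee_rot: [1.596, 0.71, -1.345]
force: [0.4, 0.1, -0.1]
width: 0.283
```

Run:
```python
from h import *
s=arm.observe(); print(s['joints'].round(2),tip(),uv(tip()),s['force'])
im=get_image('side'); save('s2.png',cv2.resize(im['frame'][140:290,120:320],None,fx=4,fy=4,interpolation=cv2.INTER_CUBIC))
```

```text
[ 0.07  0.58  0.08  2.08  0.18  0.24 -2.07] [ 0.57742954 -0.15930283  0.00480871] [ 0.28348834 -0.00390224] [ 0.36808247  0.05957939 -0.14338406]
```

View pics/s2.png

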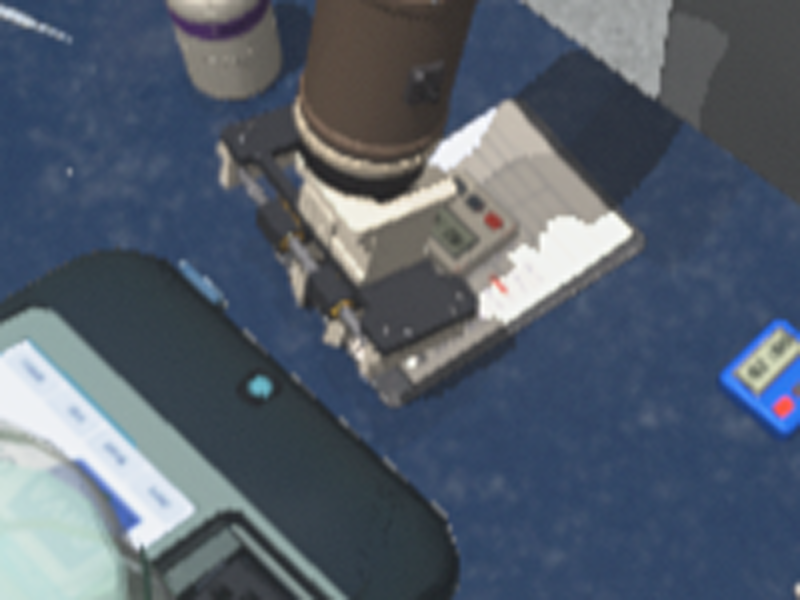

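The fingers are down behind the clip, clear of the instrument, and nothing is touched. Next I compute the push as an arc that turns +11°, stopping about 12 mm short so I can re-measure.

Run:
```python
from h import *
T0=now(); t0=tip(); c0=np.array([.5714,-.1558]); cf=(.1465+UE)*N+.011*V
def mid(s,tilt,gap=0):
    yaw=-26.3+11.25*s
    # circular arc from c0 to cf
    th=np.deg2rad(11.25); D=cf-c0; L=np.linalg.norm(D)
    ch=L*np.sin(th*s/2)/np.sin(th/2); ang=np.arctan2(D[1],D[0])-th/2+th*s/2
    p=c0+ch*np.array([np.cos(ang),np.sin(ang)])
    return pose([*p,.0052],yaw,tilt)
print(cf,np.linalg.norm(cf-c0), np.rad2deg(np.arctan2(*(c0-cf)[::-1])))
seq=[(0,15.5,2),(.25,13,5),(.5,10,5),(.75,7.5,5),(.91,6,5)]
P=T0
for s,t,n in seq:
    Q=mid(s,t); rows(P,Q,n)
    Dm=expm(np.real(logm(np.linalg.inv(P)@Q))/2); M=P@Dm; print('  midz',(M[:3,3]+.178*M[:3,0]-.0095*M[:3,1])[2]); P=Q
```

```text
[ 0.44900949 -0.10934109] 0.13091167309073223 -20.78654620194099
2 rows [-0.9 -3.1 -0.2] [-0.01  0.01 -0.13]
  midz 0.005277006069833564
5 rows [-1.6 -4.8  0.4] [-0.55  0.14 -0.5 ]
  midz 0.005021194103946507
5 rows [-1.2 -4.6  0.3] [-0.55  0.11 -0.6 ]
  midz 0.004985429181508679
5 rows [-0.9 -4.9  0.2] [-0.56  0.09 -0.5 ]
  midz 0.005021194103946593
5 rows [-0.5 -3.2  0.1] [-0.36  0.04 -0.3 ]
  midz 0.005131342312855278
```

arm_command --pt "26 -0.9 -3.1 -0.2 0 0 -0.1" --pt "26 -0.9 -3.1 -0.2 0 0 -0.1"

```text
clock: 4.45
position: [0.5369, -0.1384, 0.1802]
ee_rot: [1.596, 0.712, -1.345]
force: [1.8, -1.8, -1.5]
width: 0.285
```

arm_command --pt "26 -1.6 -4.8 0.4 -0.55 0.14 -0.5" --pt "26 -1.6 -4.8 0.4 -0.55 0.14 -0.5" --pt "26 -1.6 -4.8 0.4 -0.55 0.14 -0.5" --pt "26 -1.6 -4.8 0.4 -0.55 0.14 -0.5" --pt "26 -1.6 -4.8 0.4 -0.55 0.14 -0.5"

```text
clock: 5.08
position: [0.5131, -0.1296, 0.1817]
ee_rot: [1.559, 0.786, -1.341]
force: [1.8, -0.2, 0.8]
width: 0.283
```

Run:
```python
from h import *
s=arm.observe(); print(s['joints'].round(2),tip(),uv(tip()),s['force'])
get_image('side')
for t in('clip_back','clipboard_front','bench_timer'):
    for r in pinpoint('side',t)[:3]: print(t,np.round(r['point'],4),uv(r['point']).round(4),round(r['p'],2))
```

```text
[ 0.1   0.54  0.03  2.13  0.18  0.26 -2.03] [ 0.54163976 -0.14193438  0.00614908] [0.24441625 0.00357722] [ 1.82066433 -0.21691662  0.82765219]
clip_back [ 0.5427 -0.1377  0.0016] [0.2443 0.0079] 0.65
bench_timer [0.4866 0.1211 0.0049] [0.123  0.2433] 0.76
bench_timer [ 6.621e-01 -4.340e-01  2.000e-04] [ 0.4366 -0.2472] 0.59
bench_timer [ 0.4534 -0.1058  0.0073] [0.1498 0.0156] 0.54
```

The clip follows (u 0.276 → 0.244) and the timer rides along. I continue, a millimetre lower.

arm_command --pt "26 -1.0 -4.6 0.3 -0.55 0.11 -0.6" --pt "26 -1.0 -4.6 0.3 -0.55 0.11 -0.6" --pt "26 -1.0 -4.6 0.3 -0.55 0.11 -0.6" --pt "26 -1.0 -4.6 0.3 -0.55 0.11 -0.6" --pt "26 -1.0 -4.6 0.3 -0.55 0.11 -0.6"

```text
clock: 5.9
position: [0.4912, -0.1221, 0.182]
ee_rot: [1.519, 0.863, -1.343]
force: [4.1, -1.5, 3.5]
width: 0.282
```

arm_command --pt "26 -0.8 -4.9 0.2 -0.56 0.09 -0.5" --pt "26 -0.8 -4.9 0.2 -0.56 0.09 -0.5" --pt "26 -0.8 -4.9 0.2 -0.56 0.09 -0.5" --pt "26 -0.8 -4.9 0.2 -0.56 0.09 -0.5" --pt "26 -0.8 -4.9 0.2 -0.56 0.09 -0.5"

```text
clock: 6.52
position: [0.468, -0.1147, 0.1824]
ee_rot: [1.477, 0.931, -1.337]
force: [5.1, -1.6, 5.6]
width: 0.286
```

Run:
```python
from h import *
s=arm.observe(); T=now(); print(s['joints'].round(2),tip(),uv(tip()),s['force'],np.rad2deg(np.arctan2(T[1,1],T[0,1])))
im=get_image('side'); save('s3.png',cv2.resize(im['frame'][110:270,150:350],None,fx=4,fy=4,interpolation=cv2.INTER_CUBIC))
for n in('side','scene'):
  if n=='scene': get_image(n)
  for t in('clip_back','clipboard_front','bench_timer'):
    for r in pinpoint(n,t)[:3]: print(t,np.round(r['point'],4),uv(r['point']).round(4),round(r['p'],2))
```

```text
[ 0.17  0.51 -0.06  2.19  0.18  0.32 -1.94] [ 0.48189457 -0.11907376  0.00470061] [0.1807843  0.01014017] [ 5.14822568 -1.64233965  5.5837529 ] -17.797222882739906
clip_back [ 0.4845 -0.1183  0.001 ] [0.1831 0.0116] 0.66
clipboard_front [ 0.2969 -0.0422 -0.0013] [-0.0178  0.0363] 0.7
clipboard_front [ 0.5364  0.2227 -0.0013] [0.1447 0.3543] 0.6
clipboard_front [ 0.5787 -0.2696 -0.035 ] [ 0.3134 -0.1101] 0.46
bench_timer [0.4906 0.1211 0.0038] [0.1268 0.2443] 0.86
bench_timer [ 0.3902 -0.0879  0.0076] [0.0841 0.0164] 0.65
bench_timer [ 0.6617 -0.4337  0.0014] [ 0.4361 -0.247 ] 0.56
clip_back [ 0.4779 -0.1187  0.0042] [0.1768 0.0095] 0.8
clipboard_front [ 0.296  -0.0424  0.0043] [-0.0186  0.0359] 0.76
clipboard_front [0.643  0.2434 0.0023] [0.2422 0.402 ] 0.46
clipboard_front [ 4.319e-01 -3.351e-01 -1.000e-04] [ 0.1886 -0.2115] 0.45
bench_timer [ 0.6574 -0.427   0.002 ] [ 0.4302 -0.2417] 0.78
bench_timer [0.4815 0.121  0.0007] [0.1181 0.2419] 0.76
```

View pics/s3.png

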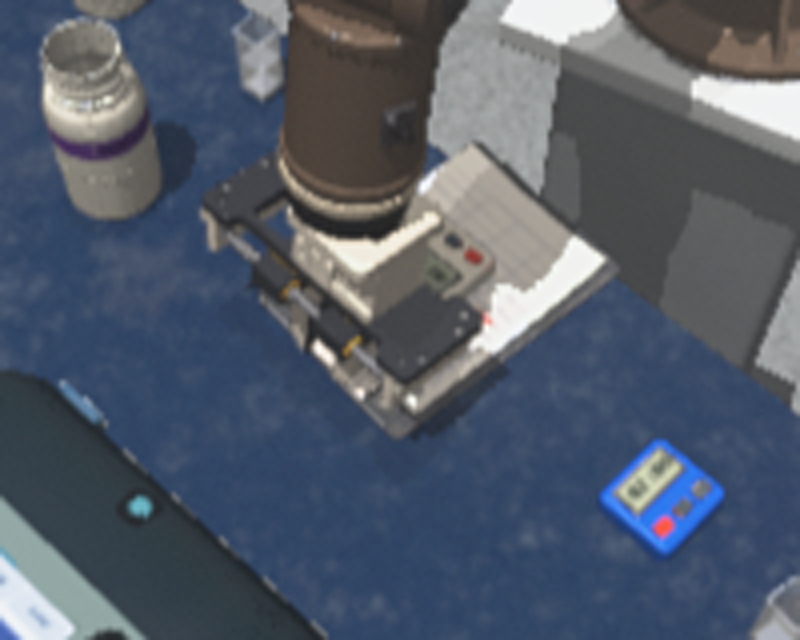

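The push works and the front end overhangs about 18 mm. The upward force has grown to 5.6 N, so a fingertip is rubbing on the board. The board's yaw seems to lag the tool, so I compute it from the front corners at crop (612,266) and (474,143).

Run:
```python
from h import *
im=dict(np.load('side0.npz')); K=np.array(im['K']); Rm=R.from_rotvec(im['rotation']).as_matrix()
def g(x,y,z=.003):
    p=np.array([x/4-.375+150,y/4-.375+110,1]); d=Rm@np.linalg.solve(K,p); return (im['origin']+d*(z-im['origin'][2])/d[2])[:2]
a,b,c=g(612,266),g(474,143),g(398,432)
for p in(a,b,c): print(uv(p).round(4))
print(np.linalg.norm(a-b)); d=a-b; print('yaw from front',np.rad2deg(np.arctan2(d[1],d[0]))-90); d=c-a; print('from side',np.rad2deg(np.arctan2(d[1],d[0])),np.linalg.norm(d))
```

```text
[-0.0041  0.1059]
[-0.0194 -0.0405]
[0.1997 0.086 ]
0.1471761738454432
yaw from front -21.00872940188715
from side -20.628076232602083 0.2047564461985518
```

Run:
```python
from h import *
im=get_image('wrist'); a=cv2.imread('pics/w1.png')[190:340,110:410]; b=im['frame'][190:340,110:410,::-1]
cv2.imwrite('pics/w2.png',cv2.resize(np.vstack([a,b]),None,fx=2,fy=2,interpolation=cv2.INTER_CUBIC)); save('w2full.png',im['frame'])
```

```text
(no output)
```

View pics/w2.png

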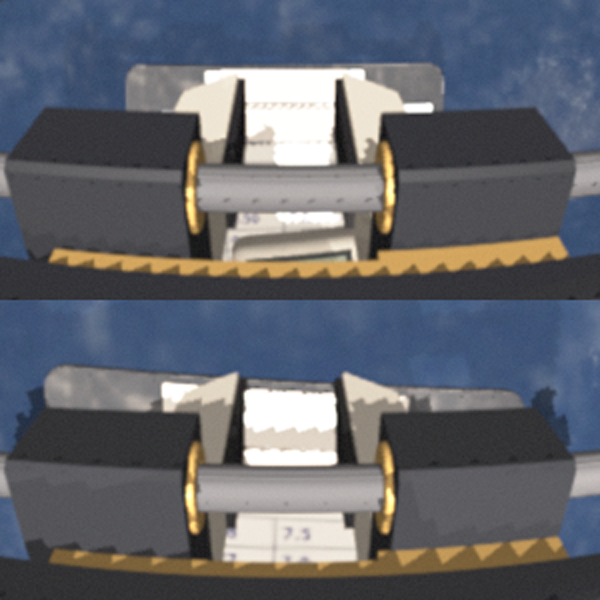

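The wrist view shows the board rotated about 3° clockwise relative to the tool, so only the left finger is touching. The sideways drag to the right held back the turn. For the remaining 3 cm I'll add a leftward component and ease the fingertip up 0.8 mm.

Run:
```python
from h import *
def P(u,v,yaw,t,z=.0055): return pose([*((u+UE)*N+v*V),z],yaw,t)
A1=P(.164,.0185,-15.5,6.5); B1=P(.1515,.023,-15,6)
rows(now(),A1,5); rows(A1,B1,5)
```

```text
5 rows [-0.6 -2.5 -1.5] [-0.46  0.06 -0.23]
5 rows [-0.3 -2.2 -0.9] [-0.1   0.01 -0.1 ]
```

arm_command --pt "26 -0.7 -2.5 -1.5 -0.46 0.06 -0.23" --pt "26 -0.7 -2.5 -1.5 -0.46 0.06 -0.23" --pt "26 -0.6 -2.5 -1.5 -0.46 0.06 -0.23" --pt "26 -0.6 -2.5 -1.5 -0.46 0.06 -0.23" --pt "26 -0.6 -2.5 -1.5 -0.46 0.06 -0.23"

```text
clock: 7.6
position: [0.4564, -0.1035, 0.183]
ee_rot: [1.442, 0.976, -1.326]
force: [1.8, -0.8, -1.1]
width: 0.285
```

Run:
```python
from h import *
s=arm.observe(); T=now(); print(tip(),uv(tip()).round(4),s['force'],np.rad2deg(np.arctan2(T[1,1],T[0,1])))
im=get_image('wrist'); save('w3full.png',im['frame'])
b=im['frame'][190:340,110:410]
im=get_image('side'); c=im['frame'][110:260,150:350]
for t in('clip_back','clipboard_front'):
    for r in pinpoint('side',t)[:1]: print(t,uv(r['point']).round(4),round(r['p'],2))
save('w3.png',np.hstack([cv2.resize(b[:100],(400,133)),cv2.resize(np.pad(c,((0,0),(0,0),(0,0))),None,fx=2,fy=2)[:133]]) if 0 else np.vstack([cv2.resize(b[:75],(800,200),interpolation=cv2.INTER_CUBIC),cv2.resize(c,None,fx=4,fy=4,interpolation=cv2.INTER_CUBIC)[:400]]))
```

```text
[ 0.46616096 -0.10627006  0.00502511] [0.1623 0.0184] [ 1.84575763 -0.83052994 -1.07643074] -15.467110599855852
clip_back [0.1599 0.0208] 0.85
clipboard_front [-0.0377  0.0313] 0.72
```

View pics/w3.png

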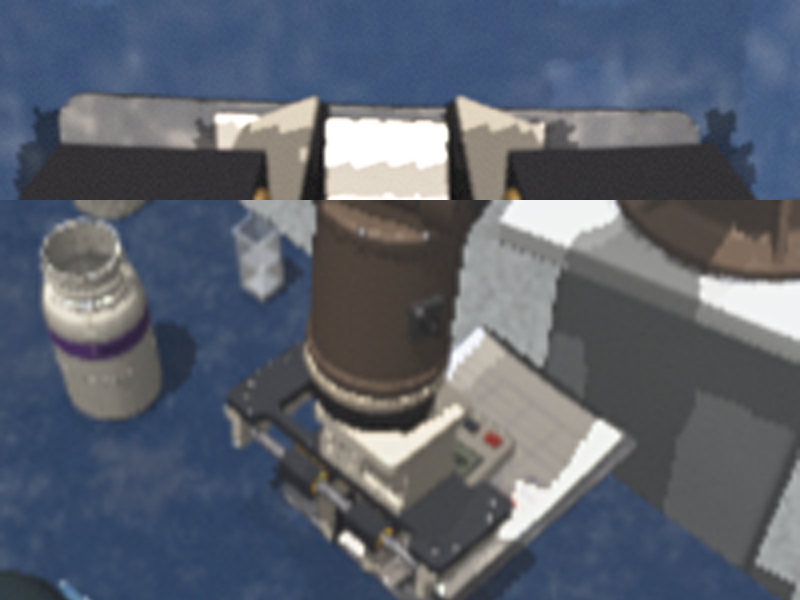

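The relative yaw is down to about 1.6°, so the board has about 2.5° left to turn. I continue with a slight tool over-rotation.

Run:
```python
from h import *
im=dict(np.load('side0.npz')); K=np.array(im['K']); Rm=R.from_rotvec(im['rotation']).as_matrix()
def g(x,y,z=.003):
    p=np.array([x/4-.375+150,y/4-.375+110,1]); d=Rm@np.linalg.solve(K,p); return (im['origin']+d*(z-im['origin'][2])/d[2])[:2]
a,b=g(631,240),g(482,128); d=a-b
print(uv(a).round(4),uv(b).round(4),'yaw',np.rad2deg(np.arctan2(d[1],d[0]))-90)
def P(u,v,yaw,t,z=.0055): return pose([*((u+UE)*N+v*V),z],yaw,t)
rows(now(),P(.1525,.0235,-13.2,6),5)
```

```text
[-0.0313  0.1016] [-0.0344 -0.0457] yaw -16.232850234867513
5 rows [-0.3 -1.8 -1. ] [-0.46  0.05 -0.07]
```

arm_command --pt "26 -0.3 -1.8 -1.0 -0.3 0.03 -0.1" --pt "26 -0.3 -1.8 -1.0 -0.3 0.03 -0.1" --pt "26 -0.3 -1.8 -1.0 -0.3 0.03 -0.1" --pt "26 -0.3 -1.8 -1.0 -0.3 0.03 -0.1" --pt "26 0 0 0 0 0 0"

```text
clock: 8.43
position: [0.4511, -0.0979, 0.1838]
ee_rot: [1.427, 0.993, -1.314]
force: [0.5, 0.1, 0.1]
width: 0.286
```

Run:
```python
from h import *
s=arm.observe(); T=now(); print(tip(),uv(tip()).round(4),s['force'],np.rad2deg(np.arctan2(T[1,1],T[0,1])))
# rise 30 mm vertical, then back away and up
T1=T.copy(); T1[:3,3]+=[0,0,.04]; T2=T1.copy(); T2[:3,3]+=[.0*N[0],.0,.0]
T2[:3,3]+=np.r_[.13*N-.05*V,.13]
rows(T,T1,2); rows(T1,T2,4)
```

```text
[ 0.46010573 -0.10019785  0.00578066] [0.1548 0.0227] [0.51054888 0.07916521 0.12117779] -14.285657770445688
2 rows [-19.9   2.1  -0. ] [-0.  0.  0.]
4 rows [-28.9  35.6  12.9] [-0.  0.  0.]
```

Next I release the contact by backing off 4 mm, then lift away for a clear view.

arm_command --pt "26 0 4 0 0 0 0" --pt "26 -20 4 0 0 0 0" --pt "26 -25 6 0 0 0 0" --pt "26 -35 35 10 0 0 0" --pt "26 -35 35 10 0 0 0"

```text
clock: 9.05
position: [0.5159, -0.1355, 0.3083]
ee_rot: [1.427, 0.994, -1.315]
force: [0.9, -0.5, -0.3]
width: 0.28
```

arm_command --pt "26 -35 30 10 0 0 0" --pt "26 0 0 0 0 0 0"

```text
clock: 9.3
position: [0.5404, -0.1529, 0.348]
ee_rot: [1.431, 0.986, -1.311]
force: [-0.4, -0.4, -0.3]
width: 0.283
```

Run:
```python
from h import *
print(tip(),uv(tip()))
for n in('side','scene'):
  im=get_image(n)
  np.savez(n+'4.npz',**im)
  for t in('clip_back','clipboard_front','clipboard'):
    for r in pinpoint(n,t)[:1]: print(n,t,uv(r['point']).round(4),round(r['p'],2))
  if n=='side': save('s4.png',cv2.resize(im['frame'][110:260,150:350],None,fx=4,fy=4,interpolation=cv2.INTER_CUBIC))
```

```text
[ 0.55057059 -0.15546058  0.17003356] [ 0.25655298 -0.00716603]
side clip_back [0.1551 0.028 ] 0.64
side clipboard_front [-0.0444  0.0276] 0.61
side clipboard [0.0638 0.0244] 0.67
scene clip_back [0.1545 0.0235] 0.91
scene clipboard_front [-0.0456  0.0261] 0.73
scene clipboard [0.0637 0.0247] 0.74
```

View pics/s4.png

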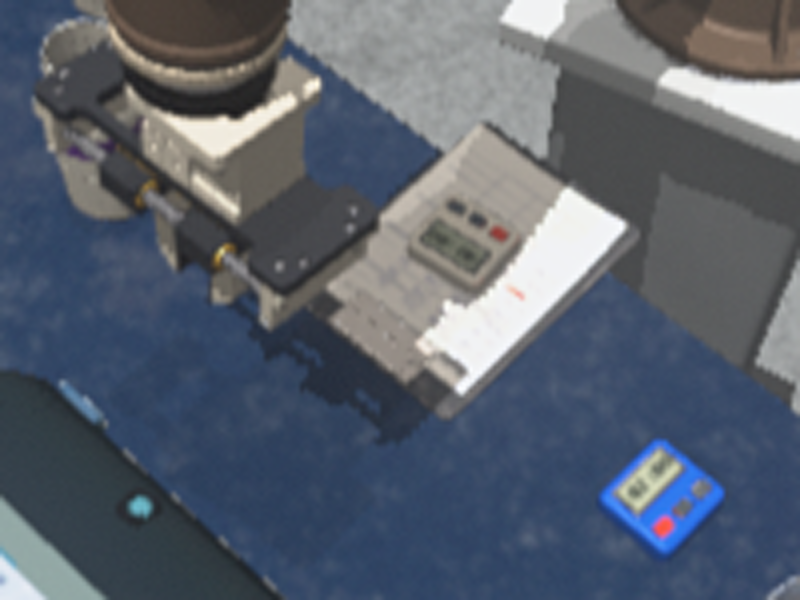

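Run:
```python
from h import *
from scipy.optimize import least_squares
im=dict(np.load('side4.npz')); K=np.array(im['K']); Rm=R.from_rotvec(im['rotation']).as_matrix()
def g(x,y,z=.003):
    p=np.array([x/4-.375+150,y/4-.375+110,1]); d=Rm@np.linalg.solve(K,p); return (im['origin']+d*(z-im['origin'][2])/d[2])[:2]
a,b,c=g(637,234),g(484,122),g(446,415)
for p in(a,b,c): print(uv(p).round(4))
d=a-b; print('front yaw rel',np.rad2deg(np.arctan2(d[1],d[0]))-90+15.05); d=c-a; print('side rel',np.rad2deg(np.arctan2(d[1],d[0]))+15.05)
# edge seen now in the same picture near the board vs board outline drawn for rel yaw 0
P=cloud(im); z=im['range_z']; U=P[...,0]*N[0]+P[...,1]*N[1]-UE; W=P[...,0]*V[0]+P[...,1]*V[1]
B=(z>0)&(abs(P[...,2])<.012)&(W>-.08)&(W<.13)&(U<-.006)&(U>-.1)
w=W[B];u=U[B]; vs=np.arange(-.03,.085,.01); m=[np.percentile(u[(w>k)&(w<k+.01)],2) for k in vs]
c=np.polyfit(vs+.005,m,1); print('front by depth u at v=.025',np.polyval(c,.025),'slope deg',np.rad2deg(np.arctan(c[0])),'resid',np.std(m-np.polyval(c,vs+.005)))
hs=[]
us=np.arange(-.035,-.008,.005)
m2=[(W[B&(U>k)&(U<k+.005)].min().round(4),W[B&(U>k)&(U<k+.005)].max().round(4)) for k in us]; print(m2)
```

```text
[-0.0385  0.1014]
[-0.0398 -0.0485]
[0.1679 0.1007]
front yaw rel -0.4894847153404065
side rel -0.18904194824256493
front by depth u at v=.025 -0.0431766943567279 slope deg -0.8145263879727964 resid 0.0008762316438588301
[(np.float64(-0.0441), np.float64(0.1038)), (np.float64(-0.0456), np.float64(0.1037)), (np.float64(-0.0458), np.float64(0.1043)), (np.float64(-0.052), np.float64(0.103)), (np.float64(-0.0509), np.float64(0.1031)), (np.float64(-0.0506), np.float64(0.104))]
```

The board is square within about 0.8° (estimates -0.5, -0.2 and +0.8°) and overhangs about 43 mm. One more straight push of about 7 mm, through the board's midline.

Run:
```python
from h import *
def P(u,v,z,yaw=-15.05,t=6): return pose([*((u+UE)*N+v*V),z],yaw,t)
A1=P(.168,.025,.045);A2=P(.164,.025,.0055);A3=P(.148,.025,.0055)
rows(now(),A1,5); rows(A1,A2,3); rows(A2,A3,6)
```

```text
5 rows [ 22.4 -19.2  -6.3] [ 0.15 -0.02  0.01]
3 rows [13.  -2.7  0. ] [0. 0. 0.]
6 rows [-0.3 -2.7 -0. ] [0. 0. 0.]
```

arm_command --pt "26 22.4 -19.2 -6.3 0.15 0 0" --pt "26 22.4 -19.2 -6.3 0.15 0 0" --pt "26 22.4 -19.2 -6.3 0.15 0 0" --pt "26 22.4 -19.2 -6.3 0.15 0 0" --pt "26 22.4 -19.2 -6.3 0.15 0 0"

```text
clock: 10.32
position: [0.4646, -0.0992, 0.2227]
ee_rot: [1.437, 0.986, -1.323]
force: [0.3, 0.0, -0.8]
width: 0.28
```

arm_command --pt "26 13 -2.7 0 0 0 0" --pt "26 13 -2.7 0 0 0 0" --pt "26 12.5 -2.5 0 0 0 0" --pt "26 0 0 0 0 0 0"

```text
clock: 10.82
position: [0.4617, -0.0988, 0.1836]
ee_rot: [1.436, 0.986, -1.324]
force: [-1.0, -0.5, -0.2]
width: 0.281
```

Run:
```python
from h import *
s=arm.observe(); T=now(); print(tip(),uv(tip()).round(4),s['force'],np.rad2deg(np.arctan2(T[1,1],T[0,1])))
u=uv(tip()); rows(T,pose([*((.148+UE)*N+.025*V),.0053],-15.05,6),6)
```

```text
[ 0.47052449 -0.10097296  0.00555588] [0.1651 0.0247] [-1.026654   -0.53184137 -0.24287377] -15.06944061842046
6 rows [-0.3 -2.8 -0.1] [-0.   -0.01  0.  ]
```

arm_command --pt "26 -0.3 -3.5 0 0 0 0" --pt "26 -0.3 -3.5 0 0 0 0" --pt "26 -0.3 -3.5 0 0 0 0" --pt "26 -0.3 -3.5 0 0 0 0" --pt "26 -0.3 -3.0 0 0 0 0"

```text
clock: 11.45
position: [0.4456, -0.0942, 0.1844]
ee_rot: [1.438, 0.984, -1.322]
force: [2.7, -0.3, 1.0]
width: 0.281
```

arm_command --pt "26 0 0 0 0 0 0" --pt "26 0 4 0 0 0 0" --pt "26 -20 4 0 0 0 0" --pt "26 -30 15 5 0 0 0" --pt "26 -35 35 10 0 0 0"

```text
clock: 12.08
position: [0.4873, -0.121, 0.2748]
ee_rot: [1.434, 0.99, -1.325]
force: [1.5, -0.2, -0.4]
width: 0.283
```

arm_command --pt "26 -35 35 10 0 0 0" --pt "26 -25 15 10 0 0 0" --pt "26 0 0 0 0 0 0"

```text
clock: 12.45
position: [0.5259, -0.1533, 0.3412]
ee_rot: [1.439, 0.982, -1.322]
force: [-0.3, 0.6, -0.2]
width: 0.286
```

```bash
cat > m.py <<'E'
from h import *
print(tip(),uv(tip()))
for n in('side','scene'):
  im=get_image(n)
  for t in('clip_back','clipboard_front','clipboard','bench_timer','sample_bottle','cell_a'):
    for r in pinpoint(n,t)[:3]:
        if r['p']>.5: print(n,t,np.round(r['point'],3),uv(r['point']).round(4),round(r['p'],2))
  P=cloud(im); z=im['range_z']; U=P[...,0]*N[0]+P[...,1]*N[1]-UE; W=P[...,0]*V[0]+P[...,1]*V[1]
  B=(z>0)&(abs(P[...,2])<.012)&(W>-.08)&(W<.13)&(U<-.006)&(U>-.1)
  w=W[B];u=U[B]; vs=np.arange(-.03,.085,.01); m=[np.percentile(u[(w>k)&(w<k+.01)],2) for k in vs]
  c=np.polyfit(vs+.005,m,1); print(n,'front by depth',np.polyval(c,.025),'rel yaw',-np.rad2deg(np.arctan(c[0])))
  if n=='side': save('s5.png',cv2.resize(im['frame'][110:260,150:350],None,fx=4,fy=4,interpolation=cv2.INTER_CUBIC))
E
python3 m.py
```

```text
[ 0.53553247 -0.15564961  0.1632312 ] [ 0.24207976 -0.0112534 ]
side clip_back [ 0.456 -0.095  0.002] [0.1495 0.0269] 0.85
side clipboard_front [ 0.264 -0.037 -0.001] [-0.0504  0.0326] 0.84
side clipboard [ 0.372 -0.075  0.002] [0.0635 0.0244] 0.92
side clipboard [ 0.266 -0.042  0.   ] [-0.0477  0.0284] 0.67
side bench_timer [ 0.36  -0.078  0.009] [0.0526 0.0184] 0.9
side bench_timer [ 0.666 -0.433  0.002] [ 0.4407 -0.2455] 0.87
side bench_timer [0.486 0.121 0.005] [0.1219 0.2429] 0.55
side sample_bottle [ 0.436 -0.34   0.003] [ 0.1936 -0.2148] 0.82
side cell_a [ 0.534  0.222 -0.002] [0.1426 0.3527] 0.8
side front by depth -0.04907098479136085 rel yaw -0.06325832510665935
scene clip_back [ 0.452 -0.1    0.004] [0.1469 0.0205] 0.85
scene clipboard_front [ 0.26  -0.043  0.004] [-0.0529  0.026 ] 0.87
scene clipboard [ 0.368 -0.068  0.   ] [0.0579 0.03  ] 0.83
scene bench_timer [ 0.482  0.123 -0.   ] [0.1175 0.2438] 0.86
scene bench_timer [ 0.358 -0.081  0.004] [0.0513 0.0149] 0.85
scene bench_timer [ 0.662 -0.43   0.003] [ 0.4354 -0.2436] 0.76
scene sample_bottle [ 0.436 -0.338 -0.004] [ 0.1929 -0.213 ] 0.67
scene sample_bottle [ 0.262 -0.042  0.004] [-0.0519  0.0269] 0.61
scene cell_a [ 0.3   -0.29  -0.001] [ 0.049  -0.2018] 0.63
scene front by depth -0.049948342666876776 rel yaw 0.4012714632367977
```

View pics/s5.png

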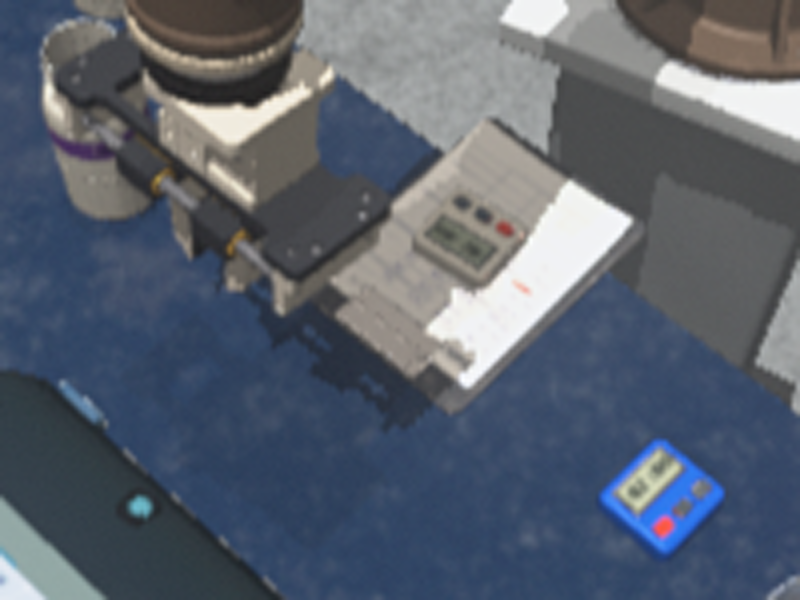

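The board overhangs about 50 mm and is square within about 0.5°. The timer is still on it, the bystanders haven't moved, and the arm is clear. I'm handing in.

```bash
python3 -c "
from cell import arm
print(arm.observe()['force']); print(arm.sign_off())"
```

```text
[0.98443193 0.27577807 0.11409561]
the job is handed in; nothing more can be done
None
```

The clipboard now sticks out about 5 cm past the front edge, square to it, with the timer still riding on it. I pushed it with both fingertips against the back of the clip, turning it about 11° on the way. A final straight push of about 7 mm finished the job, and I handed it in at about 12.5 s with the arm clear of everything.

**Last checks:**
- **Overhang:** depth from the two cameras gave 49 and 50 mm. The networks' front-end point gave 50 and 53 mm; their board-centre point from the side camera would put it at only 44 mm.
- **Squareness:** depth gave -0.1° and +0.4° relative to the edge. The networks' points are coarser and gave about 1.6° from both cameras, in opposite directions to the left and right of the far end being about 4 mm apart at most, which is within their stated accuracy.
- **Timer and bystanders:** the timer sits where it was on the sheet. The bottle, both sample cells and the two look-alike timers read as unmoved. I did not re-measure the cap, snips or marker at the end, but the arm never came near them.

**One deviation:** partway through, the board's turn lagged the tool by about 3°, and a fingertip rubbed the board with about 5.6 N. I corrected both during the push.

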